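# Slide a board into the test fixture, lock it, and hold a spring probe on its test pad

### The arm

A 6-joint arm with a two-finger parallel gripper is mounted at the origin on the work surface. World frame = base frame: x ahead of the robot, y to its left, z up, the work surface at z = 0. Lengths are in m, angles in rad, forces in N, time in s.
With the tool pointing down it reaches from about 0.275 to 0.825 m from the base axis. Payload 5.2 kg.
Tool frame: the origin (TCP) lies on the mounting face of the last link; the fingertips stand 186 mm ahead of it and the grasp point (between the pads) lies grasp_offset ahead of it (grasp_offset is the distance from the TCP to the grasp point, in m); z points along the fingers, y is the line along which they close (so a half turn about z gives the same grasp; the last joint's range is limited). The gripper opens to 93 mm and grips with 3 to 60 N. Pads are 15 mm wide; open, the fingers measure 128 mm over their backs; the gripper's body (75 mm by 188 mm) begins 65 mm behind the grasp point.
Start: joints at [0.946, 0.259, 1.535, -0, 1.348, -0.203], TCP at [0.225, 0.502, 0.405] pointing down, gripper open.
Joint ranges: [-3.14, 3.14], [-0.91, 2.08], [0.19, 2.58], [-1.22, 4.36], [0.22, 2.71], [-3.12, 3.12]. Speed limits (rad/s): [2.57, 2.57, 3.14, 3.14, 3.14, 3.14].

### API

Orientations are given as a rotation vector (axis times angle).
In Python, from bench import * gives the robot as it stands. Calls block until the motion is done:
- move_pose(position, orientation): joint-space move of the TCP to a pose.
- move_straight(position, ori=None, speed=0.15, f_stop=None): straight line of the TCP; ori=None keeps the orientation; speed is the mean speed in m/s. With f_stop (N) it stops when the force on the tool has changed by that much, and returns True; else False.
- set_joints(angles): joint-space move.
- open_jaws() and grab(): open the fingers fully, or close them until they stop; the grip force is fixed at half the most.
- wait(seconds).
- inverse_kinematics(position, orientation): joint angles nearest the present ones, or None.
- capture(name): name is "scene" or "top" or "wrist"; returns the picture (420x560x3 uint8, red, green, blue); there is no depth.
- get_calibration(name): a dict with "vertical_fov" (degrees; the focal length in pixels is half the picture's height over the tangent of half this angle, whatever the lens; pixels are square), "cx", "cy" (the principal point, pixels), "R" (3x3) and "t" (3): a world point X has camera coordinates R X + t. Camera axes: x right, y down, z forward; pixel columns grow to the right and rows downward; lengths in m; the calibration is good to about 2 mm. A picture is of the moment at which its call begins: read the wrist's pose just before it. get_calibration takes no time and is no camera call; for the wrist camera it gives the pose at the moment of the call.
A pose or a line that the arm cannot do raises PlanningError and nothing moves.
- job_done(): hands the job in; it is judged then, once.
Readings, each from a call of its own:
- get_time(): time.
- get_joint_pos(): joint angles.
- get_qd(): joint speeds.
- get_joint_torque(): joint torques, N m.
- get_eef_pos(): TCP position.
- get_eef_rot(): TCP orientation.
- get_force(): force on the tool from outside, world axes, zero at the start.
- get_torque(): the same for the moment, N m.
- get_finger_gap(): finger opening in m.
- get_grip_force(): force on a finger pad.
Only numpy, scipy, OpenCV 4.12 (cv2) and the standard library are available. Lean on these libraries where they do the work, as an engineer would, in place of code of your own. Each camera call takes 0.05 s, during which the arm holds its last target. There are 200 camera calls.

### The job

Push the carriage with the circuit board fully home into the test fixture, then swing the latch arm all the way closed across the front of its pushing plate to lock it. Then take the spring-tipped test probe out of its leaning stand, stand it upright on the white-ringed round copper pad of the board, and press gently so that its spring tip is about half-way in. The program finishes while still holding the probe there like that; leave everything else on the bench where it is.

Things in the scene. Friction and masses are not known exactly. Their poses are not given: they have to be found in the camera images.
- fixture: Flat grey test fixture fixed to the bench, base plate 250 (x) x 190 (y) x 15 mm, with two low rails, a black block (24 x 120 mm, 55 mm high) at its +x end, a sliding carriage and a latch arm. Origin: centre of its underside, on the bench; x is the way the carriage slides home (away from the robot, give or take the yaw), z up.
- carriage (a joint): Carriage travel, m: 0 = fully out (towards the robot), 0.060 = fully home at its stop, along the fixture's +x. Stays where left, resists with 3 N. A dark tray 100 x 100 mm with a green circuit board; board face 31 mm above the bench, its parts up to 42 mm. Across its robot-side end stands an aluminium pushing plate 10 mm thick, 60 mm wide, from 17 to 52 mm above the bench.
- push_face (a point): Centre of the robot-side face of the carriage's pushing plate, 34.5 mm above the bench; it moves with the carriage (it is at fixture x = -80 mm + travel, y = 0). Push it along the fixture's +x.
- latch (a joint): Angle of the latch arm, rad: 0 = fully open, 2.09 = fully closed at its stop; grows counter-clockwise seen from above. Closed, it points along the fixture's -y, just on the robot's side of the pushing plate of the homed carriage. Steel arm 88 mm long, 12 mm wide, 34 to 44 mm above the bench; stays where left, resists with 0.12 N m.
- latch_knob (a point): On the axis of the round upright black knob (diameter 14 mm, from 44 to 80 mm above the bench) near the arm's end, 64 mm above the bench; it travels on a circle of radius 75 mm about latch_pivot.
- latch_pivot (a point): On the vertical hinge axis of the latch arm, 64 mm above the bench, at fixture x = -24 mm, y = +74 mm.
- pad_top (a point): The target: centre of the upper face, 33 mm above the bench, of the round copper test pad, diameter 14 mm, 2 mm high, on the circuit board, inside a printed white ring of 25 mm outer diameter (the board's other bare contacts are 5 mm squares). It rides with the carriage, at fixture x = -6 mm + travel, y = -14 mm.
- stand: Dark steel probe stand fixed to the bench: a disc foot 96 mm across (centred 12 mm towards its +x), two cheeks and a short tube (35 mm outside, 27 mm inside, 36 mm long) that leans 30 degrees from vertical, its mouth towards the stand's -x (towards the robot at yaw 0). Origin on the bench; stand on the left or right of the fixture.
- stand_mouth (a point): Centre of the mouth (upper rim) of the leaning tube, 100 mm above the bench. The tube's axis points up along (-0.5, 0, 0.866) in the stand's frame.
- probe: Loose 70 g test probe in the leaning tube (2 mm play), cap end up. Origin: lower end of its nose, where the spring tip comes out; z towards the cap. Along z: tapered nose to 25 mm, barrel of diameter 22 to 45 mm, collar of diameter 32 from 45 to 50 mm (rests on the tube's rim), grey barrel of diameter 22 from 50 to 105 mm (its end): grip it there. Draw it out along the tube at least 70 mm.
- plunger (a joint): How far the probe's spring tip is pushed in, m: 0 = fully out, 0.012 = bottomed. Spring 0.3 N per mm (about 1.8 N at half-way, 3.6 N at the bottom).
- probe_tip (a point): The end of the probe's thin brass spring tip (diameter 4.4 mm): 20 mm below the probe's origin along its axis when out; it moves with the tip.
- bin: Bystander: grey open parts bin 110 x 100 x 55 mm, on the other side of the fixture from the stand.
- driver: Bystander: screwdriver 170 mm long lying beyond the fixture.
- transformer: Bystander: small bare transformer, 58 x 42 x 42 mm.
- capacitor: Bystander: standing aluminium capacitor can, diameter 32 mm, 45 mm high.
- bottle: Bystander: white plastic bottle, diameter 56 mm, 150 mm high.
- reel: Bystander: empty black reel, diameter 76 mm, 49 mm high, on end.
- meter: Bystander: grey hand-held meter 150 x 75 x 41 mm, lying flat.
Mind the look-alikes: they are no part of the job. What is shaped like the probe but green is not meant. Several things look just like the stand: the one meant starts farthest to the robot's left.

How it is judged:
On the way, in this order (a step that is already met when the one before it is completed fails the run):
1. the carriage is slid fully home while the latch is still open (value of joint carriage above 0.056 m and value of joint latch below 1.2 rad), for 0.1 s.
2. the latch is swung fully closed with the carriage home (value of joint carriage above 0.056 m and value of joint latch above 1.98 rad), for 0.2 s.
3. the probe is drawn out of its stand in the gripper (distance between probe and stand_mouth above 0.1 m and contact force between the fingers and probe above 0.5 N and contact force between probe and stand below 0.05 N), for 0.2 s.
At the end, for the whole second after the job is handed in: In the gripper, still and clear of the stand: probe within 8 deg of upright, tip within 6 mm of the ringed pad's centre, spring in 3 to 9.5 mm, 0.6 to 4.5 N on the pad; carriage home (56 of 60 mm or more), latch closed (1.98 of 2.09 rad or more), bystanders within 25 mm of their start (all of step 2 and horizontal distance between probe_tip and pad_top below 0.006 m and distance between probe_tip and pad_top below 0.0075 m and angle between probe's own z axis and vertical below 0.14 rad and height (world z) of probe above 0.038 m and value of joint plunger between 0.003 and 0.0095 m and contact force between probe and fixture between 0.6 and 4.5 N and contact force between the fingers and probe above 0.5 N and linear speed of probe below 0.01 m/s and contact force between probe and stand below 0.05 N and distance of each of bin, driver, transformer, capacitor, bottle, reel, meter from where it was at the start of the episode below 0.025 m); the arm keeps its last pose, push and grip.
It fails at once if the probe is pressed on the board, pad or fixture with more than 15 N (contact force between probe and fixture above 15 N).
It fails at once if a bystander is moved by more than 40 mm (distance of any of bin, driver, transformer, capacitor, bottle, reel, meter from where it was at the start of the episode above 0.04 m).
It also fails if it takes over 64 s, if anything falls off the work surface, if the arm or the gripper's body presses on something with over 40 N, if the wrist force passes 120 N, or if a joint passes its speed limit or range.

## Working session

There is one attempt and no reset: what is moved stays moved. The work goes in short steps, each a Python script; the robot and the scene stay as the last script left them, time stands still between calls to the robot, and variables do not carry over. Pictures are saved under pics/ and viewed, at most 10 in all, crops included, and the job is handed in when it is done.

```bash
ls; mkdir -p pics
python3 - <<'E'
from bench import *
import cv2,numpy as np
for n in ("scene","top"):
    c=get_calibration(n); print(n,c)
    cv2.imwrite(f"pics/{n}0.png",cv2.resize(capture(n)[:,:,::-1],(800,600),interpolation=cv2.INTER_CUBIC))
try: print(grasp_offset)
except Exception as e: print(e)
print(get_time(),get_eef_pos(),get_eef_rot())
print(get_calibration("wrist"))
E
```

```text
pics
scene {'vertical_fov': 51.37663877686051, 'cx': 285.5472199879685, 'cy': 212.40261370699875, 'R': array([[ 0.76631204,  0.64243326,  0.00673446],
       [ 0.50015218, -0.58995044, -0.63388191],
       [-0.40325383,  0.48911959, -0.77340053]]), 't': array([-0.33491255, -0.2084242 ,  1.47499993])}
top {'vertical_fov': 50.39364761637146, 'cx': 279.2150992772832, 'cy': 204.75419016151542, 'R': array([[-0.0152218 , -0.99970772,  0.01878223],
       [-0.99479742,  0.01324933, -0.10100771],
       [ 0.10072933, -0.02022203, -0.99470833]]), 't': array([-0.06416082,  0.53109509,  1.27150176])}
0.1673
0.1 [0.22503982 0.50164653 0.40401394] [-6.57514050e-01 -3.07138727e+00  2.32110909e-03]
{'vertical_fov': 71.9015909092579, 'cx': 279.39999064433033, 'cy': 212.48868563370945, 'R': array([[ 0.40922903,  0.91242795, -0.0026151 ],
       [ 0.87403292, -0.39118272,  0.28817101],
       [ 0.2619123 , -0.12021362, -0.95757539]]), 't': array([-0.54871302, -0.03470187,  0.39210408])}
```

View pics/scene0.png

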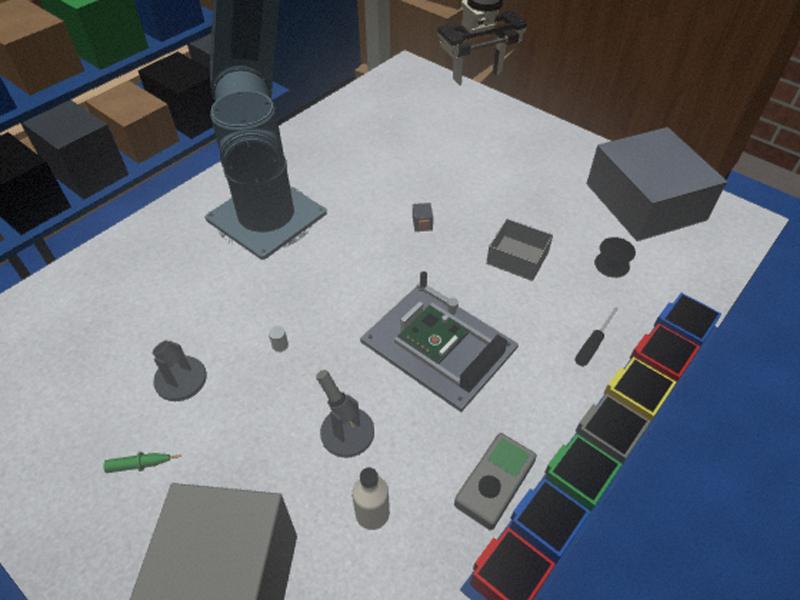

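View pics/top0.png

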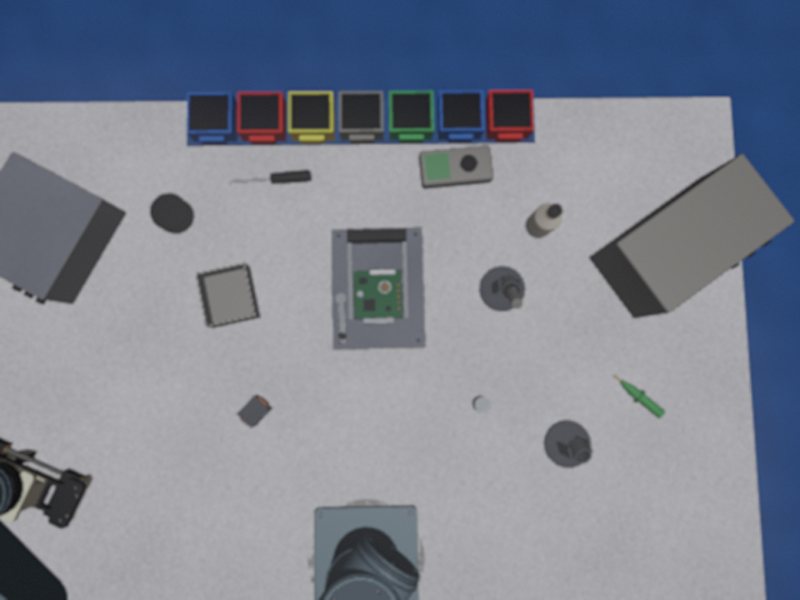

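The top picture shows: fixture plate with corners at about (332,228), (422,227), (425,348), (334,349), ringed pad (384,287), latch pivot (341,298), knob (343,337).
Stand candidates are the one at (502,288), which holds a grey probe and is farther left, and the empty one at (568,443). The green probe decoy lies at (640,397). I choose the stand at (502,288), and next I'll look at it close up with the wrist camera.

```bash
cat > h.py <<'E'
from bench import *
import numpy as np, cv2
from scipy.spatial.transform import Rotation as Rot
from scipy.optimize import least_squares
def f_of(c): return 210/np.tan(np.radians(c["vertical_fov"])/2)
def proj(c,X):
    p=np.atleast_2d(X)@np.array(c["R"]).T+c["t"]; f=f_of(c)
    return np.c_[c["cx"]+f*p[:,0]/p[:,2], c["cy"]+f*p[:,1]/p[:,2]]
def back(c,uv,z):
    R=np.array(c["R"]);o=-R.T@c["t"]; d=R.T@np.array([(uv[0]-c["cx"])/f_of(c),(uv[1]-c["cy"])/f_of(c),1])
    return o+d*(z-o[2])/d[2]
def ori(yd,tool=(0,0,-1)):
    """rotvec with tool z along `tool`, tool y nearest `yd`"""
    z=np.array(tool,float);z/=np.linalg.norm(z);y=np.array(yd,float);y-=z*(y@z);y/=np.linalg.norm(y)
    return Rot.from_matrix(np.c_[np.cross(y,z),y,z]).as_rotvec()
E
python3 - <<'E'
from h import *
c=get_calibration("top"); s=0.7
for n,u,z in [("c1",(332,228),.015),("c2",(422,227),.015),("c3",(425,348),.015),("c4",(334,349),.015),("pad",(384.5,287),.033),("piv",(341,298),.06),("knob",(343,337),.08),("foot",(502,288),.006),("foot2",(568,443),.006),("cap",(513,295),.18),("capac",(482,404),.03),("bottle",(545,218),.1)]:
    print(n,back(c,(u[0]*s,u[1]*s),z).round(3))
w=get_calibration("wrist"); T=Rot.from_rotvec(get_eef_rot()).as_matrix(); R=np.array(w["R"])
print("cam in tool", T.T@(-R.T@w["t"]-get_eef_pos()).round(4)); print((R@T).round(3))
for p in [(.42,.0,.45),(.5,-.1,.45)]:
  for y in [(0,1,0),(0,-1,0)]:
    print(p,y,inverse_kinematics(p,ori(y)))
E
```

```text
c1 [0.668 0.065 0.015]
c2 [ 0.668 -0.122  0.015]
c3 [ 0.417 -0.124  0.015]
c4 [0.418 0.062 0.015]
pad [ 0.541 -0.043  0.033]
piv [0.517 0.044 0.06 ]
knob [0.44  0.039 0.08 ]
foot [ 0.539 -0.287  0.006]
foot2 [ 0.22  -0.411  0.006]
cap [ 0.507 -0.274  0.18 ]
capac [ 0.303 -0.235  0.03 ]
bottle [ 0.665 -0.358  0.1  ]
cam in tool [ 7.98513058e-02 -7.03285094e-05  2.00233366e-02]
[[ 0.     1.     0.001]
 [-0.957  0.    -0.288]
 [-0.288 -0.001  0.957]]
(0.42, 0.0, 0.45) (0, 1, 0) [-0.26696952 -0.01189352  1.73787558  0.          1.4156106  -1.83776584]
(0.42, 0.0, 0.45) (0, -1, 0) [-2.66969516e-01 -1.18935242e-02  1.73787558e+00 -4.44089210e-16
  1.41561060e+00  1.30382681e+00]
(0.5, -0.1, 0.45) (0, 1, 0) [-0.41643967  0.15836054  1.55150136  0.          1.43173076 -1.987236  ]
(0.5, -0.1, 0.45) (0, -1, 0) [-4.16439675e-01  1.58360542e-01  1.55150136e+00 -4.44089210e-16
  1.43173076e+00  1.15435665e+00]
```

Run:
```python
from h import *
import json
move_pose((.47,-.15,.40),ori((0,1,0)))
wait(.3)
c=get_calibration("wrist"); im=capture("wrist")[:,:,::-1]
np.save("w1.npy",im); json.dump({k:np.array(v).tolist() for k,v in c.items()},open("w1.json","w"))
cv2.imwrite("pics/w1.png",cv2.resize(im,(800,600),interpolation=cv2.INTER_CUBIC))
print(get_time(),get_eef_pos())
```

```text
2.925 [ 0.4700932  -0.14972428  0.40000895]
```

View pics/w1.png

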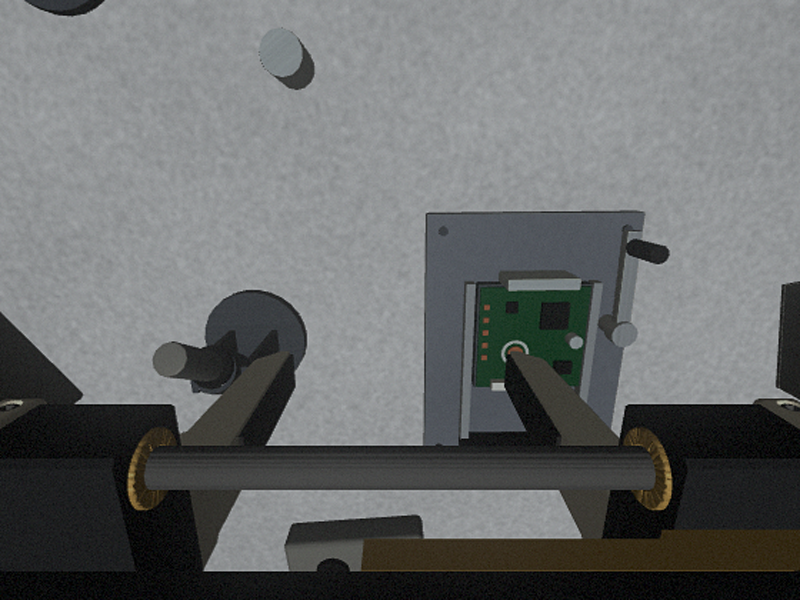

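Wrist picture: fixture near corners (427,212) and (644,211), pad (514,351), knob top (662,254), stand foot centre (256,343). The grey probe's cap is at (172,360).

Run:
```python
from h import *
import json
c=json.load(open("w1.json")); t=get_calibration("top"); s=.7
B=lambda n,c,u,z: print(n,back(c,(u[0]*s,u[1]*s),z).round(4))
B("nearR",c,(427,212),.015);B("nearL",c,(644,211),.015);B("pad",c,(514,351),.033);B("knobtop",c,(662,254),.08);B("pivtop",c,(623,330),.06)
B("plateL",c,(581,281),.052);B("plateR",c,(509,280),.052)
for z in(.0,.006,.01):B("foot",c,(256,343),z)
for z in (.14,.152,.16):B("cap w",c,(172,360),z);B("cap t",t,(513,294),z)
im=np.load("w1.npy")
cv2.imwrite("pics/w1s.png",cv2.resize(im[190:290,95:230],(800,593),interpolation=cv2.INTER_CUBIC))
cv2.imwrite("pics/w1f.png",cv2.resize(im[140:290,290:480],(760,600),interpolation=cv2.INTER_CUBIC))
```

```text
nearR [ 0.4174 -0.1263  0.015 ]
nearL [0.4164 0.061  0.015 ]
pad [ 0.5395 -0.046   0.033 ]
knobtop [0.4425 0.0418 0.08  ]
pivtop [0.509  0.0341 0.06  ]
plateL [ 0.4696 -0.0022  0.052 ]
plateR [ 0.4688 -0.0609  0.052 ]
foot [ 0.5454 -0.2917  0.    ]
foot [ 0.5429 -0.2894  0.006 ]
foot [ 0.5413 -0.2879  0.01  ]
cap w [ 0.4998 -0.2938  0.14  ]
cap t [ 0.5131 -0.2823  0.14  ]
cap w [ 0.4943 -0.2866  0.152 ]
cap t [ 0.5119 -0.2799  0.152 ]
cap w [ 0.4907 -0.2818  0.16  ]
cap t [ 0.5112 -0.2783  0.16  ]
```

View pics/w1s.png

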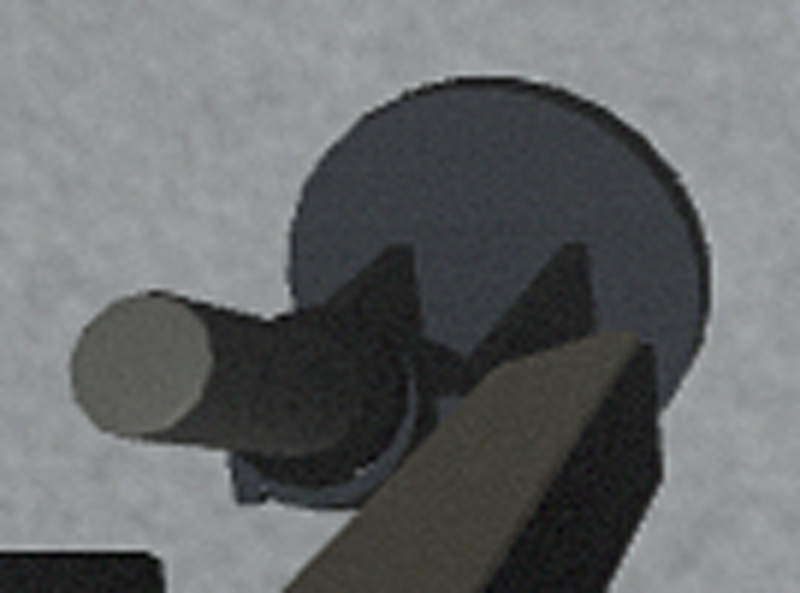

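View pics/w1f.png

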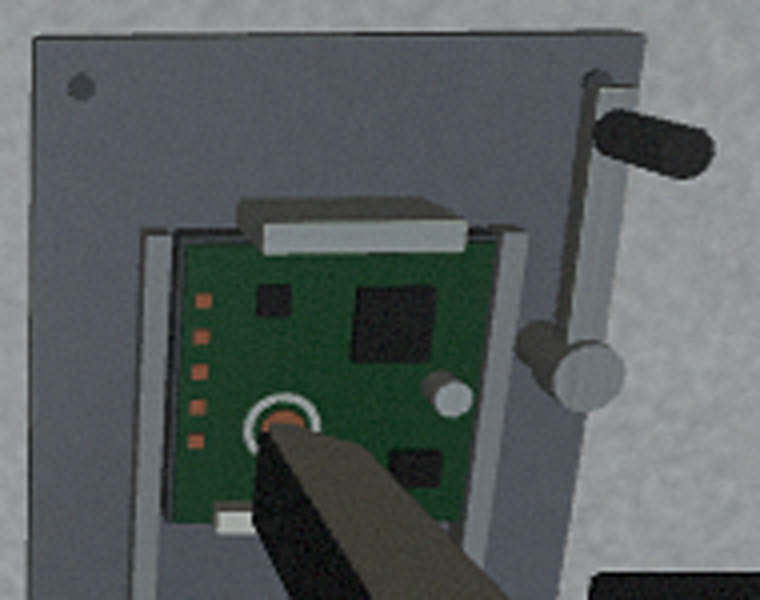

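Run:
```python
from h import *
o=ori((0,1,0))
grab(); print("gap",get_finger_gap())
move_pose((.425,-.032,.28),o)
move_straight((.425,-.032,.214),speed=.15)
r=move_straight((.54,-.0315,.214),speed=.06,f_stop=14)
print(r,get_eef_pos(),get_force())
move_straight((.49,-.032,.214),speed=.15)
move_straight((.49,-.032,.30),speed=.25)
print(get_time())
piv=np.array([.518,.0417])
for sgn in(1,-1):
  for th in(170,180,225,270,275):
    a=np.radians(th);u=np.array([np.cos(a),np.sin(a)]);t=np.array([-u[1],u[0]])
    p=piv+.075*u-.016*t; q=inverse_kinematics((*p,.244),ori((*(sgn*u),0))); print(sgn,th,q if q is None else np.round(q,2))
import json
c=get_calibration("wrist"); im=capture("wrist")[:,:,::-1]
cv2.imwrite("pics/w2.png",im)
```

```text
gap 0.0003326584716137897
True [ 0.5133805  -0.03120999  0.21309044] [0.1510815  0.16678479 0.04289353]
7.8333
1 170 [-0.09  0.27  1.97 -0.    0.9  -3.06]
1 180 [-0.12  0.26  1.98  0.    0.9   3.02]
1 225 [-0.25  0.27  1.97 -0.    0.9   2.11]
1 270 [-0.29  0.35  1.85 -0.    0.94  1.28]
1 275 [-0.29  0.36  1.84 -0.    0.95  1.2 ]
-1 170 [-0.09  0.27  1.97 -0.    0.9   0.08]
-1 180 [-0.12  0.26  1.98  0.    0.9  -0.12]
-1 225 [-0.25  0.27  1.97 -0.    0.9  -1.03]
-1 270 [-0.29  0.35  1.85 -0.    0.94 -1.86]
-1 275 [-0.29  0.36  1.84 -0.    0.95 -1.94]
```

View pics/w2.png

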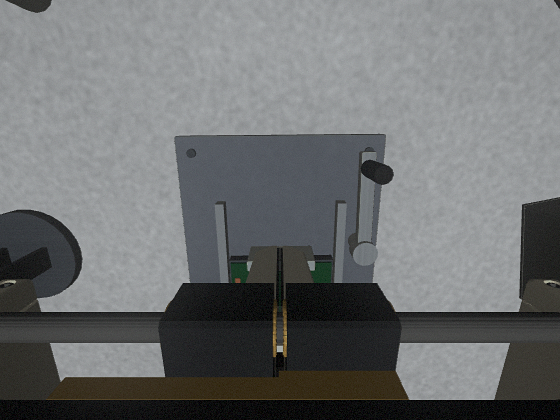

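The picture shows the carriage now far up the rails, with its plate under the fingers near (280,250). The finger stop at x=0.513 matches home. The latch still points to −x, with its knob at (380,172).

```bash
cat > latch.py <<'E'
from h import *
piv=np.array([.518,.0417])
def tgt(th,back):
    a=np.radians(th);u=np.array([np.cos(a),np.sin(a)]);t=np.array([-u[1],u[0]])
    return (*(piv+.075*u-back*t),.243), ori((*(-u),0))
p,o=tgt(180,.03)
move_pose((p[0],p[1],.32),o); move_straight(p,speed=.15)
for th in range(185,271,10):
    r=move_straight(*tgt(th,.0145),speed=.1,f_stop=20)
    if r: print("stop",th); break
r=move_straight(*tgt(278,.0145),speed=.05,f_stop=12)
print(r,get_eef_pos(),get_force(),get_time())
p=get_eef_pos()
move_straight((p[0]-.03,p[1],p[2]),speed=.15)
move_straight((p[0]-.03,p[1],.40),speed=.3)
# look over stand and fixture from the far side
move_pose((.50,-.15,.40),ori((1,0,0)) if 0 else ori((0,1,0)))
E
python3 latch.py
```

```text
True [ 0.500488   -0.03217984  0.24204371] [-1.04062409 -0.6040362   0.29352073] 13.3333
```

Run:
```python
from h import *
import json
move_pose((.55,-.165,.38),ori((0,1,0)))
wait(.3)
c=get_calibration("wrist"); im=capture("wrist")[:,:,::-1]
np.save("w3.npy",im); json.dump({k:np.array(v).tolist() for k,v in c.items()},open("w3.json","w"))
np.save("t3.npy",capture("top")[:,:,::-1]);np.save("s3.npy",capture("scene")[:,:,::-1])
cv2.imwrite("pics/w3.png",cv2.resize(im,(800,600),interpolation=cv2.INTER_CUBIC))
print(get_time(),get_eef_pos())
```

```text
15.7 [ 0.54968832 -0.16482406  0.38054398]
```

View pics/w3.png

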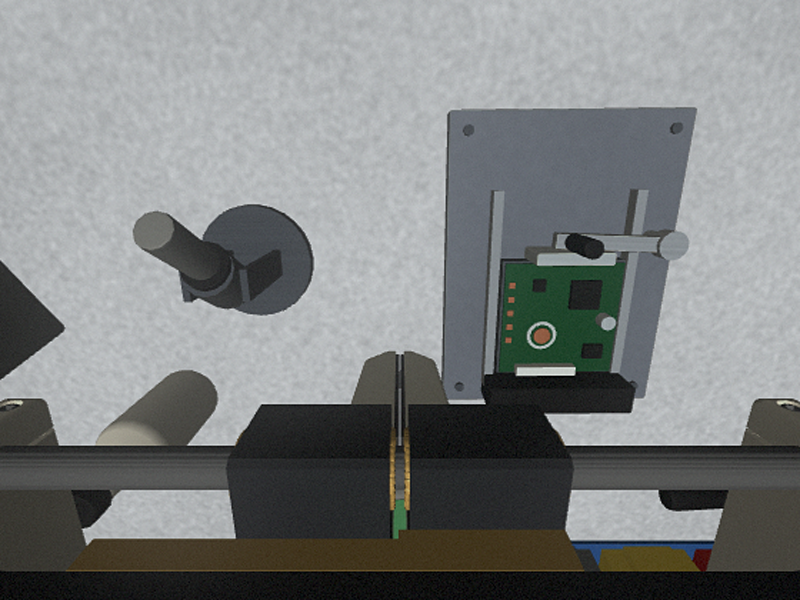

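Picture: carriage home, latch lying across the plate (knob (580,245), pivot (673,245)), ringed pad at (541,336), stand foot (259,260), probe cap (155,231).

Run:
```python
from h import *
import json
c1=json.load(open("w1.json"));c3=json.load(open("w3.json"));s=.7
im=np.load("w3.npy").astype(int); sub=im[215:255,355:400]; m=(sub[:,:,2]-sub[:,:,0]>40); ys,xs=np.nonzero(m)
uv=(355+xs.mean(),215+ys.mean()); print("pad px/.7",np.array(uv)/.7,m.sum(),back(c3,uv,.033))
B=lambda n,u,z: print(n,back(c3,(u[0]*s,u[1]*s),z).round(4))
B("nR",(449,110),.015);B("nL",(695,108),.015);B("piv",(673,245),.06);B("knobtop",(575,242),.08)
for z in(.0,.008):B("foot",(259,260),z)
def tri(obs):
    f=lambda X: np.concatenate([(proj(c,X)[0]-np.array(u)*s)/w for c,u,w in obs])
    r=least_squares(f,[.5,-.29,.15]); return r.x.round(4),r.fun.round(2)
print("cap",tri([(c1,(169.9,359.7),1),(c3,(155.5,231),1)]))
print("cap all",tri([(c1,(169.9,359.7),1),(c3,(155.5,231),1),(get_calibration("top"),(513,294),1),(get_calibration("scene"),(324,376),1)]))
X=tri([(c1,(169.9,359.7),1),(c3,(155.5,231),1)])[0]
for n in("top","scene"): print(n,proj(get_calibration(n),X)/.7)
cv2.imwrite("pics/w3s.png",cv2.resize(np.load("w3.npy")[135:230,85:225],(800,543),interpolation=cv2.INTER_CUBIC))
```

```text
pad px/.7 [531.42857143 332.09660843] 139 [ 0.59346042 -0.05342019  0.033     ]
nR [ 0.4192 -0.1271  0.015 ]
nL [0.4177 0.0606 0.015 ]
piv [0.5156 0.0341 0.06  ]
knobtop [ 0.5105 -0.0459  0.08  ]
foot [ 0.5383 -0.2889  0.    ]
foot [ 0.5368 -0.2862  0.008 ]
cap (array([ 0.4949, -0.2885,  0.1501]), array([ 0.56, -0.07, -0.46,  0.06]))
cap all (array([ 0.4963, -0.2895,  0.148 ]), array([ 0.99,  0.35,  0.19,  1.6 ,  3.48,  5.98, -1.05, -0.76]))
top [[517.72308064 303.21686076]]
scene [[322.17538078 373.354367  ]]
```

View pics/w3s.png

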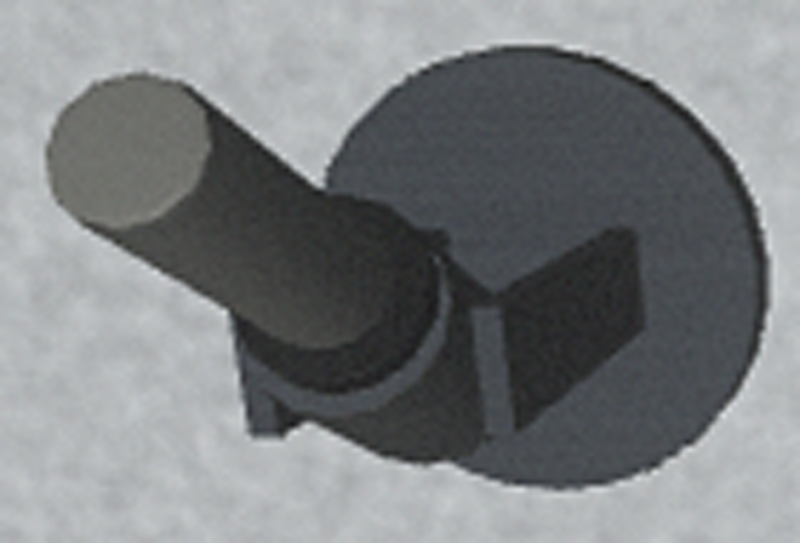

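Run:
```python
from h import *
import json
c1=json.load(open("w1.json"));c3=json.load(open("w3.json"))
cap=np.array([.495,-.2885,.1515])
im=np.load("w3.npy").astype(int); sub=im[222:248,366:394]; m=(sub[:,:,2]-sub[:,:,0]>40); ys,xs=np.nonzero(m)
uv=(366+xs.mean(),222+ys.mean()); print("pad",np.array(uv)/.7,m.sum(),back(c3,uv,.033))
for yaw in (-20,-10,0,10,20):
    y=np.radians(yaw); ax=np.array([-.5*np.cos(y),-.5*np.sin(y),.866])
    cc=-np.array(c3["R"]).T@c3["t"]; n=np.cross(ax,cap-cc); n/=np.linalg.norm(n)
    # silhouette lines: offset axis by radius on +-n
    out=[]
    for sg in(1,-1):
        a,b=proj(c3,[cap+sg*.011*n,cap-.05*ax+sg*.011*n]); out.append(np.degrees(np.arctan2(*(b-a)[::-1])).round(1))
    a,b=(proj(c3,[cap,cap-.055*ax])-[85,135])*5.714
    print(yaw,out,a.round(),b.round())
mouth=cap-.06*np.array([-.5,0,.866]);print(mouth)
for yaw in(0,10):
  y=np.radians(yaw);ax=np.array([-.5*np.cos(y),-.5*np.sin(y),.866])
  for d in(.035,.15):
   g=mouth+ax*d
   for sg in(1,-1):
    q=inverse_kinematics(g+.1673*ax,ori((-sg*np.sin(y),sg*np.cos(y),0),-ax)); print(yaw,d,sg,(g+.1673*ax).round(3),q if q is None else np.round(q,2))
for sg in(1,-1): print(inverse_kinematics((.6,-.046,.31),ori((0,sg,0))))
```

```text
pad [541.41369048 335.23809524] 96 [ 0.59628858 -0.04470709  0.033     ]
-20 [np.float64(36.8), np.float64(47.9)] [127. 155.] [268. 283.]
-10 [np.float64(33.7), np.float64(43.3)] [127. 155.] [298. 291.]
0 [np.float64(30.2), np.float64(38.8)] [127. 155.] [329. 293.]
10 [np.float64(26.6), np.float64(34.3)] [127. 155.] [359. 291.]
20 [np.float64(22.7), np.float64(29.8)] [127. 155.] [387. 283.]
[ 0.525   -0.2885   0.09954]
0 0.035 1 [ 0.424 -0.288  0.275] [-0.97  0.24  1.99  0.68  0.71 -3.02]
0 0.035 -1 [ 0.424 -0.288  0.275] [-0.97  0.24  1.99  0.68  0.71  0.12]
0 0.15 1 [ 0.366 -0.288  0.374] [-1.09  0.03  1.95  0.56  0.98 -2.94]
0 0.15 -1 [ 0.366 -0.288  0.374] [-1.09  0.03  1.95  0.56  0.98  0.2 ]
10 0.035 1 [ 0.425 -0.306  0.275] [-1.    0.28  1.94  0.67  0.83  3.09]
10 0.035 -1 [ 0.425 -0.306  0.275] [-1.    0.28  1.94  0.67  0.83 -0.05]
10 0.15 1 [ 0.369 -0.316  0.374] None
10 0.15 -1 [ 0.369 -0.316  0.374] [-1.13  0.1   1.88  0.57  1.09  0.02]
[-0.26169991  0.42534745  1.53578242  0.          1.18046279 -1.83249623]
[-2.61699908e-01  4.25347446e-01  1.53578242e+00 -4.44089210e-16
  1.18046279e+00  1.30909642e+00]
```

Run:
```python
from h import *
ax=np.array([-.5,0,.866]); mouth=np.array([.525,-.2885,.0995]); o=ori((0,-1,0),-ax)
P=lambda d: mouth+ax*(d+.1673)
open_jaws()
move_pose(P(.15),o)
print(move_straight(P(.040),speed=.1,f_stop=8),get_eef_pos(),P(.04))
grab(); print("gap",get_finger_gap(),"grip",get_grip_force())
f0=get_force()
move_straight(P(.145),speed=.08)
print(get_force()-f0,get_finger_gap())
p=get_eef_pos()
move_straight((p[0],p[1],p[2]+.08),speed=.15); wait(.25)
print(get_time(),get_eef_pos(),get_finger_gap(),get_grip_force())
```

```text
False [ 0.42135965 -0.28868148  0.27949129] [ 0.42135   -0.2885     0.2790218]
gap 0.02154689728721311 grip 29.99889761209488
[-0.01401649 -0.42175019 -0.18690155] 0.021605860246376025
23.875 [ 0.36878384 -0.28827176  0.44845335] 0.021978622032663934 29.998490810394287
```

Run:
```python
from h import *
import json
o=ori((0,-1,0))
move_pose((.5965,-.0455,.43),o)
move_straight((.5965,-.0455,.335),speed=.15); wait(.4)
c=get_calibration("wrist"); im=capture("wrist")[:,:,::-1]; sc=capture("scene")[:,:,::-1]; tp=capture("top")[:,:,::-1]
for n,a in(("w4",im),("s4",sc),("t4",tp)): np.save(n+".npy",a)
json.dump({k:np.array(v).tolist() for k,v in c.items()},open("w4.json","w"))
tip=get_eef_pos()+[0,0,-.2723]
print(get_time(),get_eef_pos(),"tip exp",tip)
cs=get_calibration("scene")
print("wrist tip px",proj(c,tip),"pad",proj(c,[.5963,-.0447,.033]),"scene tip",proj(cs,tip),"pad",proj(cs,[.5963,-.0447,.033]))
u=proj(cs,tip)[0].astype(int); v=proj(c,tip)[0].astype(int)
def crop(a,x,y,w,h):
    x=int(np.clip(x,0,560-w));y=int(np.clip(y,0,420-h));print(x,y);return cv2.resize(a[y:y+h,x:x+w],(400,600),interpolation=cv2.INTER_CUBIC)
cv2.imwrite("pics/m4.png",np.hstack([crop(im,v[0]-70,v[1]-110,140,210),crop(sc,u[0]-40,u[1]-75,80,120)]))
```

```text
26.3083 [ 0.59649819 -0.04542423  0.33505148] tip exp [ 0.59649819 -0.04542423  0.06275148]
wrist tip px [[278.67779761 217.91273428]] pad [[278.01258743 209.08302489]] scene tip [[320.59892822 241.2660563 ]] pad [[319.94829409 247.43784816]]
208 107
280 166
```

View pics/m4.png

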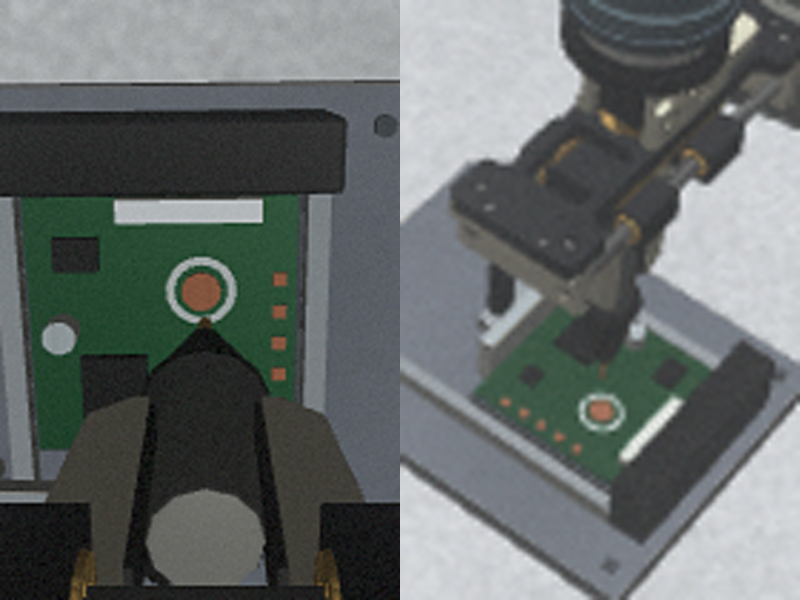

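The mosaic shows the probe upright, with its tip at wrist pixel (279.8,218.7) against an expected (278.7,217.9), and at scene pixel (320.6,241.0) as expected. Pad at (278.4,209.2). Only about 1 mm of correction is needed before pressing.

Run:
```python
from h import *
move_straight((.597,-.0445,.335),speed=.05); wait(.3)
F=lambda: np.mean([(wait(.02),get_force())[1] for _ in range(10)],0)
f0=F()
for z in(.310,.304,.302,.300,.2985):
    r=move_straight((.597,-.0445,z),speed=.02,f_stop=8); wait(.2); print(z,r,get_eef_pos().round(4),(F()-f0).round(2))
    if r: break
print(get_time(),get_finger_gap())
```

```text
0.31 False [ 0.597  -0.0445  0.3101] [ 0.09  0.11 -0.29]
0.304 False [ 0.597  -0.0445  0.3041] [-0.2  -0.15  0.25]
0.302 False [ 0.5971 -0.0445  0.3021] [ 0.29 -0.26  0.47]
0.3 False [ 0.597  -0.0445  0.3   ] [0.32 0.19 1.12]
0.2985 False [ 0.597  -0.0445  0.2985] [ 0.06 -0.36  1.46]
31.4583 0.021630327222918883
```

Run:
```python
from h import *
wait(.5); print(get_qd().round(4),get_force())
im=capture("wrist")[:,:,::-1]; tp=capture("top")[:,:,::-1]
cv2.imwrite("pics/m5.png",np.hstack([cv2.resize(im[107:317,208:348],(400,600),interpolation=cv2.INTER_CUBIC),cv2.resize(tp[120:300,200:320],(400,600),interpolation=cv2.INTER_CUBIC)]))
```

```text
[ 0.0001 -0.0007 -0.0005 -0.0001  0.0001  0.0011] [ 1.02184286 -0.29149267  1.50534381]
```

View pics/m5.png

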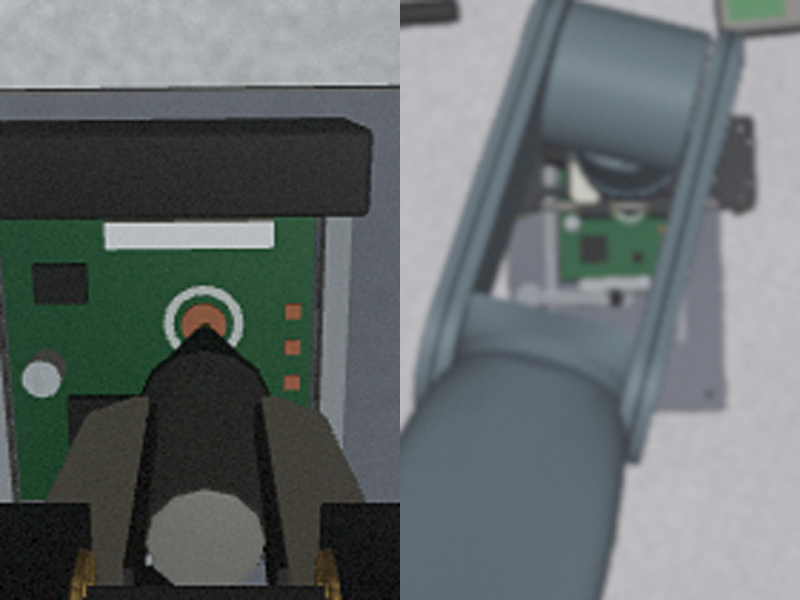

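The tip is inside the copper pad (about (205,325)), the latch is still across the plate and the arm is still.

```bash
python3 -c "
from bench import *
print(job_done(), get_time())"
```

```text
the job is handed in; nothing more can be done
the job is handed in; nothing more can be done
```

I handed the job in at about 32 s of the 64 s allowed: carriage home, latch closed, and the probe held upright on the ringed pad with its spring in by an estimated 5–6 mm (about 1.5 N); the hand-in call returned no verdict.

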